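# Refit and hold the inspection hatch of a tilted leaf shredder

## Robot

A 6-joint arm with a two-finger parallel gripper is mounted at the origin on a cart in front of the work surface, level with it; the furniture and walls round the work are solid. World frame = base frame: x ahead of the robot, y to its left, z up, the work surface at z = 0. Lengths are in m, angles in degrees, forces in N, time in s.
With the tool pointing down it reaches from about 0.375 to 0.9 m from the base axis. Payload 3.1 kg.
Tool frame: the origin (TCP) lies between the finger pads; the fingertips stand r.tip_reach ahead of it and the grasp point (between the pads) lies 5 mm behind it (r.tip_reach is the distance from the TCP to the fingertips, in m); z points along the fingers, y is the line along which they close (so a half turn about z gives the same grasp; the last joint's range is limited). The gripper opens to 85 mm and grips with 20 to 120 N. Pads are 22 mm wide; open, the fingers measure 114 mm over their backs; the gripper's body (76 mm by 85 mm) begins 54 mm behind the grasp point. The pads swing forward as they close: fully open they stand 13 mm farther back than shut.
Start: joints at [64.544, 30.224, 82.088, -0, 67.689, -10.227], TCP at [0.164, 0.603, 0.245] pointing down, gripper open.
Joint ranges: [-176.69, 176.69], [-43.24, 126.21], [12.49, 139.97], [-82, 262], [0, 151.66], [-163.58, 163.58]. Speed limits (degrees/s): [159.86, 159.86, 180, 180, 180, 180].

## Interface

Orientations are given as [roll, pitch, yaw] about the fixed x, y, z axes, in that order (R = Rz(yaw) Ry(pitch) Rx(roll)).
In Python, from rig import r gives the robot as it stands. The module is installed in compiled form; this text tells all that it offers.
- The arm moves only by the shell command python3 -m creep 'ROWS' [FORCE]. ROWS is JSON, a list of rows, each an object with "hand": the finger opening in m, from 0 to 0.0854; "translation": the shift along the tool's x, y, z in m, a list of three; "delta_rot": the turn, a rotation vector about the tool's x, y, z in degrees, a list of three. A call has 1 to 12 rows; each row is the pose to reach, as a shift and turn from the pose commanded when the call began, along the tool's axes at that moment; what a row does not reach only later rows make up. A row lasts 1/8 s, in which the tool goes at most 62.5 mm and 10.7 degrees, less where a joint would pass 70% of its speed; a pose out of reach is approached as far as the arm can. A call with a gripper value outside its range is refused whole. The fingers move at their own pace and stop on an object; FORCE is the grip in N (left out, the last holds). Time passes only in rows, so rows that repeat a pose let the fingers close. It gives the time, the measured TCP pose, the force, the opening and the grip force at its end, in the units of the state.
- r.get_state(): the state, without advancing time (a new reading comes with each control period).
- r.grab_frame(name): name is "scene" or "top" or "wrist"; returns the picture (400x640x3 uint8, blue, green, red); there is no depth.
- r.camera_params(name): a dict with "fx", "fy", "cx", "cy" (pixels), "k1" (the pictures are not rectified: a ray, as slopes to the right and down, at radius r is drawn at 1 + k1 r^2 times it, then the intrinsics apply), "camera_from_world" (4x4, takes a point from world to camera coordinates); the wrist camera has in their place "tool_from_camera" (4x4, takes a point from camera to tool coordinates, whose origin is the TCP and whose axes are the flange's). Camera axes: x right, y up, looking along -z (the intrinsics and any distortion apply to the point x, -y, -z); pixel columns grow to the right and rows downward; lengths in m; the calibration is good to about 2 mm. A picture is of the moment at which its call begins: read the wrist's pose just before it. camera_params takes no time and is no camera call.
- r.job_done(): hands the job in; it is judged then, once.
The state is a dict: "clock": time; "joint_positions": joint angles; "dq": joint speeds; "tau": joint torques, N m; "tcp_pos": TCP position; "orientation": TCP orientation; "wrist_force": force on the tool from outside, world axes, zero at the start; "wrist_torque": the same for the moment, N m; "gripper_width": finger opening in m; "grasp_force": force on a finger pad.
Only numpy, scipy, OpenCV 4.12 (cv2) and the standard library are available. Lean on these libraries where they do the work, as an engineer would, in place of code of your own. Each camera call takes 0.05 s, during which the arm holds its last target. There are 200 camera calls.

## Task

Fit the loose steel hatch back on the sloped seat of the green leaf shredder: take it by its bar handle, slide its plain edge fully home under the lip at the low end of the seat, then tilt it down until it lies flush on the seat and pushes in the spring-loaded red interlock pin. Finish while still gripping the handle and holding the hatch pressed flush, so that a colleague can do up the thumbscrews; do not use undue force, and leave the glass dish, the brass weight and the oak plug where they stand.

Things in the scene. Friction and masses are not known exactly. Their poses are not given: they have to be found in the camera images.
- seat (a point): flat aluminium frame, 160 x 140 mm, round a 60 x 68 mm opening, on the green tilted shredder head, about 0.15 m up. Origin on its surface, centre of the hatch's place; x up the slope, y left looking upslope, z out of the surface. Slope 16 to 30 degrees, differs each run, low end towards the robot; locked and bolted, does not give. Hatch home: axes as the seat's, origin 1 mm downslope
- lip (a point): middle of the stop wall at the seat's low end, on the seat surface (56 mm from the seat origin along -x). A dark steel lip 118 mm wide reaches 9 mm upslope from it, underside 7 mm and top 10 mm above the seat: a slot open upslope. From the slot, two side guides 5 mm high and 106 mm apart, flared at their ends, run 66 mm upslope; the hatch lies between them
- head: the green tilting head of the shredder that carries the seat and the lip; origin on its trunnion axis, 45 mm below the seat surface and 5 mm upslope of the seat's origin; same axes as the seat. The machine's highest point is 0.20 m above the bench, its foot plate 190 x 200 mm
- hatch: loose steel plate, 110 (x) x 100 (y) x 4 mm, about 0.3 kg, flat on the bench at the start, handle up. Origin: centre of its underside; z to the handle side, -x to the plain edge, +x to the edge with two brass thumbscrews (heads 15 mm across, to 14 mm above the underside, 43 mm from the centre along x, 38 mm either side)
- hatch_handle (a point): centre of the hatch's black bridge handle, 28 mm above the underside, over the hatch's centre: bar 74 mm long along the hatch's x, 12 mm wide, 14 mm high (21 to 35 mm above the underside), a leg at each end
- hatch_tongue (a point): middle of the plain edge of the hatch, on its underside (55 mm from the origin along -x); it goes under the lip
- plunger (a joint): red interlock pin, 8 mm thick, that stands 6 mm out of the seat at x = +43 mm, y = 0. Value in m: 0 out, 0.006 when the hatch lies flush on it. Its spring pushes with 2.5 N when out and 5.5 N when flush, enough to lift the hatch off again if nobody holds it
- glass_dish: fluted glass dish, 95 mm across, 32 mm high, a bystander on the bench; origin at its underside's centre
- brass_weight: small brass weight with a knob, 26 mm across, 43 mm high, a bystander; origin at its underside's centre
- oak_plug: turned oak plug, 42 mm across, 48 mm high, a bystander; origin at its underside's centre

How it is judged (in metres and radians):
At the end, for the whole second after the job is handed in: the hatch lies on the seat with its plain edge under the lip to within 3.5 mm of the slot's bottom, centred to 6 mm between the guides, flush to 2 mm and 1.7 degrees, pressing on the seat and its pin with more than 4 N, the pin pushed in by at least 4.8 mm, at rest and still gripped by the fingers (x of hatch_tongue in the frame of seat below -0.0525 m and y of hatch in the frame of seat between -0.006 and 0.006 m and z of hatch in the frame of seat between -0.002 and 0.002 m and angle between the z axis of hatch and the z axis of seat, either way round below 0.03 rad and value of joint plunger above 0.0048 m and contact force between hatch and head above 4 N and contact force between the fingers and hatch above 3 N and linear speed of hatch below 0.02 m/s); the arm keeps its last pose, push and grip.
It fails at once if the hatch is forced against the seat with more than 60 N (contact force between hatch and head above 60 N).
It fails at once if the glass dish is moved by more than 2 cm (distance of glass_dish from where it was at the start of the episode above 0.02 m).
It fails at once if the brass weight is moved by more than 2 cm (distance of brass_weight from where it was at the start of the episode above 0.02 m).
It fails at once if the oak plug is moved by more than 2 cm (distance of oak_plug from where it was at the start of the episode above 0.02 m).
It also fails if it takes over 48 s, if anything falls off the work surface, if the arm or the gripper's body presses on something with over 40 N, if the wrist force passes 120 N, or if a joint passes its speed limit or range.

## Working session

There is one attempt and no reset: what is moved stays moved. The work goes in short steps, Python scripts to look and compute and a shell command to move; the robot and the scene stay as the last step left them, time stands still between calls to the robot, and variables do not carry over. Pictures are saved under pics/ and viewed, at most 10 in all, crops included, and the job is handed in when it is done.

```bash
mkdir -p pics
cat > h.py <<'E'
import numpy as np, cv2
from rig import r
from scipy.spatial.transform import Rotation as R
def T_tool():
    s=r.get_state(); T=np.eye(4); T[:3,:3]=R.from_euler('xyz',s['orientation'],degrees=True).as_matrix(); T[:3,3]=s['tcp_pos']; return T
def world_from_cam(n,Tt=None):
    p=r.camera_params(n)
    return np.linalg.inv(np.array(p['camera_from_world'])) if n!='wrist' else Tt@np.array(p['tool_from_camera'])
def rays(n,px,W):
    p=r.camera_params(n); px=np.atleast_2d(np.float64(px))
    K=np.array([[p['fx'],0,p['cx']],[0,p['fy'],p['cy']],[0,0,1]])
    d=np.stack([(px[:,0]-p['cx'])/p['fx'],(px[:,1]-p['cy'])/p['fy']],1); u=d.copy()
    for _ in range(20): u=d/(1+p['k1']*(u**2).sum(1,keepdims=True))
    D=np.c_[u[:,0],-u[:,1],-np.ones(len(u))]@W[:3,:3].T
    return W[:3,3],D/np.linalg.norm(D,axis=1,keepdims=True)
def onplane(n,px,z,W):
    o,D=rays(n,px,W); return o+D*((z-o[2])/D[:,2:3])
def cross(o1,d1,o2,d2):
    A=np.c_[d1,-d2]; t=np.linalg.lstsq(A,o2-o1,rcond=None)[0]
    a=o1+t[0]*d1;b=o2+t[1]*d2; return (a+b)/2,np.linalg.norm(a-b)
def proj(n,P,W):
    p=r.camera_params(n); c=(np.atleast_2d(P)-W[:3,3])@W[:3,:3]
    u=np.c_[c[:,0],-c[:,1]]/-c[:,2:3]; u=u*(1+p['k1']*(u**2).sum(1,keepdims=True))
    return u*[p['fx'],p['fy']]+[p['cx'],p['cy']]
E
python3 - <<'E'
from h import *
s=r.get_state(); print(s, r.tip_reach)
for n in ("scene","top","wrist"):
    f=r.grab_frame(n); cv2.imwrite(f"pics/{n}0.png",f)
    print(n,r.camera_params(n))
E
```

```text
{'clock': 0.0, 'joint_positions': array([ 6.45443350e+01,  3.02779218e+01,  8.21574886e+01, -1.14038644e-03,
        6.76902172e+01, -1.02278476e+01]), 'dq': array([ 0.01615123, -0.04737592, -0.06938969,  0.07530257,  0.03409284,
        0.07712533]), 'tau': array([-7.50945346e-04, -4.42346942e+01, -1.78024381e+01, -1.77695938e-04,
        8.54522281e-03,  8.10853635e-06]), 'tcp_pos': array([0.16383776, 0.60241813, 0.24433868]), 'orientation': array([-1.79876181e+02, -2.12694906e-02,  1.64772594e+02]), 'wrist_force': array([-0.89695708, -0.33273255,  0.02624121]), 'wrist_torque': array([0.0253093 , 0.03535453, 0.07255575]), 'grasp_force': 0.0, 'gripper_width': 0.0856247844923192} 0.014
scene {'fx': 517.2946387597985, 'fy': 517.2946387597985, 'cx': 321.9301633638668, 'cy': 202.10525132947063, 'k1': -0.01121429354649368, 'camera_from_world': array([[ 0.88596935, -0.46332822,  0.01962833, -0.47510133],
       [ 0.33303915,  0.66514555,  0.668331  , -0.23161038],
       [-0.32271231, -0.58558378,  0.74360501, -1.30738226],
       [ 0.        ,  0.        ,  0.        ,  1.        ]])}
to
[... 200 characters left out ...]
, -0.00968279],
       [ 0.99648386,  0.00781615,  0.08341961, -0.53536341],
       [-0.08337789, -0.00551953,  0.99650272, -0.94037161],
       [ 0.        ,  0.        ,  0.        ,  1.        ]])}
wrist {'fx': 286.89339634542023, 'fy': 286.89339634542023, 'cx': 322.02258858703965, 'cy': 206.3821465436126, 'k1': -0.03976067297166202, 'tool_from_camera': array([[-3.09886571e-04,  9.56379481e-01,  2.92127014e-01,
         7.48342070e-02],
       [ 9.99999890e-01,  1.93289099e-04,  4.27994684e-04,
        -6.47309785e-04],
       [ 3.52860367e-04,  2.92127115e-01, -9.56379435e-01,
        -1.28606421e-01],
       [ 0.00000000e+00,  0.00000000e+00,  0.00000000e+00,
         1.00000000e+00]])}
```

View pics/scene0.png

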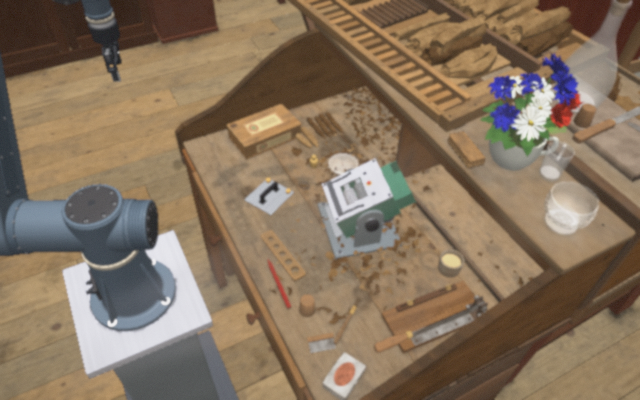

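View pics/top0.png

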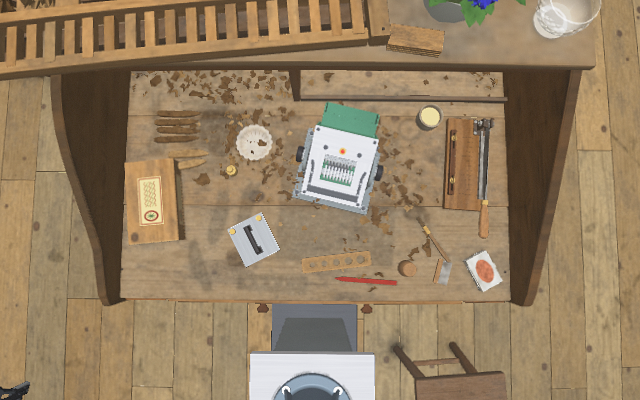

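The scene view shows the hatch at about (270,193) and the shredder at (360,200). In the top view the hatch is near (255,240) and the seat near (340,165). The dish is at (254,142), the weight at (231,170) and the plug at (408,268). I'll zoom in on the hatch and seat.

Run:
```python
from h import *
t=cv2.imread('pics/top0.png');s=cv2.imread('pics/scene0.png')
a=cv2.resize(t[200:275,210:310],None,fx=4,fy=4,interpolation=2)
b=cv2.resize(t[95:220,285:390],(400,476),interpolation=2)[:300*2]
c=cv2.resize(s[170:220,240:300],(400,300),interpolation=2)
m=np.zeros((600,800,3),np.uint8);m[:300,:400]=a;m[300:,:400]=c;m[:476,400:]=b
cv2.imwrite('pics/m1.png',m)
W=world_from_cam('top')
for n,p,z in [('hatch',(255,240),.004),('seat',(340,165),.15),('dish',(254,142),.03),('weight',(231,170),.03),('plug',(408,268),.04)]: print(n,onplane('top',p,z,W))
```

```text
hatch [[0.43877757 0.14987338 0.004     ]]
seat [[ 0.60974874 -0.06080861  0.15      ]]
dish [[0.69062159 0.15373951 0.03      ]]
weight [[0.61721558 0.21120366 0.03      ]]
plug [[ 0.37319356 -0.23698517  0.04      ]]
```

View pics/m1.png

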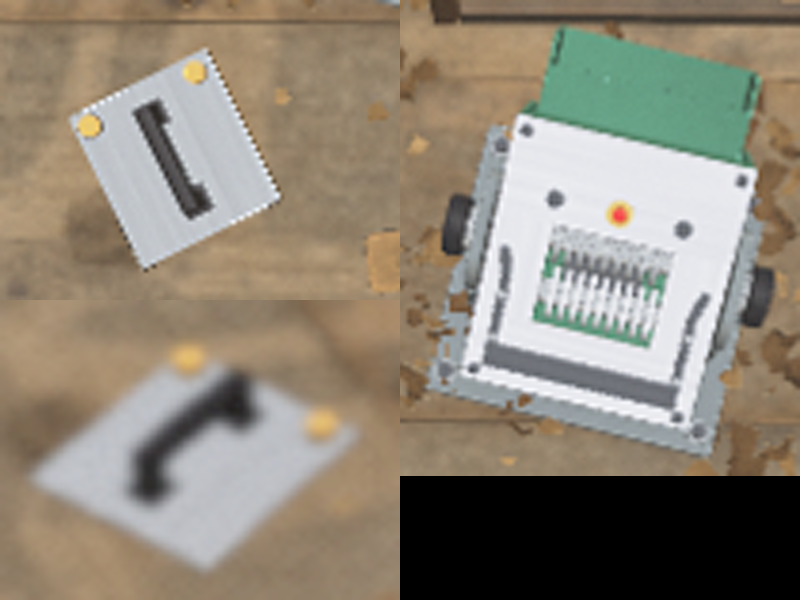

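```bash
python3 -m creep '[{"hand":0.085,"translation":[-0.038,-0.036,0.006],"delta_rot":[0,0,-4]},{"hand":0.085,"translation":[-0.077,-0.073,0.012],"delta_rot":[0,0,-8]},{"hand":0.085,"translation":[-0.115,-0.109,0.018],"delta_rot":[0,0,-13]},{"hand":0.085,"translation":[-0.154,-0.146,0.024],"delta_rot":[0,0,-17]},{"hand":0.085,"translation":[-0.192,-0.182,0.03],"delta_rot":[0,0,-21]},{"hand":0.085,"translation":[-0.23,-0.218,0.036],"delta_rot":[0,0,-25]},{"hand":0.085,"translation":[-0.269,-0.255,0.042],"delta_rot":[0,0,-29]},{"hand":0.085,"translation":[-0.307,-0.291,0.048],"delta_rot":[0,0,-34]},{"hand":0.085,"translation":[-0.346,-0.328,0.054],"delta_rot":[0,0,-38]},{"hand":0.085,"translation":[-0.384,-0.364,0.06],"delta_rot":[0,0,-42]},{"hand":0.085,"translation":[-0.384,-0.364,0.06],"delta_rot":[0,0,-42]},{"hand":0.085,"translation":[-0.384,-0.364,0.06],"delta_rot":[0,0,-42]}]'
python3 - <<'E'
from h import *
s=r.get_state();print(s['clock'],s['tcp_pos'],s['orientation'],s['joint_positions'])
T=T_tool();np.save('T1.npy',T);f=r.grab_frame('wrist');cv2.imwrite('pics/w1.png',f)
E
```

```text
clock: 1.65
tcp_pos: [0.4385, 0.1509, 0.1851]
orientation: [180.0, -0.1, -153.3]
wrist_force: [-0.3, 0.7, -0.9]
gripper_width: 0.0849
grasp_force: 0.0
1.65 [0.43846261 0.15091314 0.1850951 ] [ 1.79954202e+02 -6.60601187e-02 -1.53308245e+02] [ 5.13162564e+00  2.34604300e+01  1.08249137e+02  2.45072927e-02
  4.83687027e+01 -1.11576396e+02]
```

View pics/w1.png

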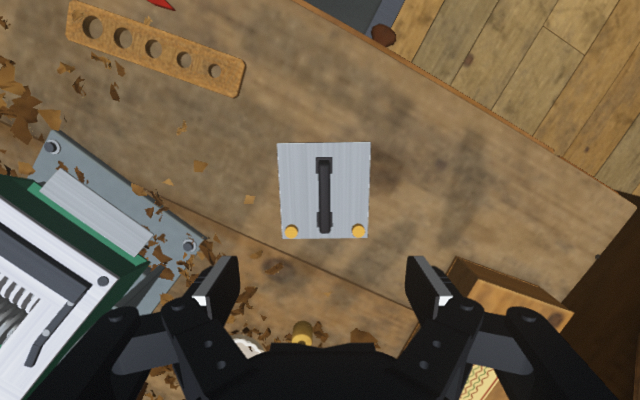

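The wrist view shows the hatch at (278–370, 142–240) with its screws at (291,232) and (358,231). The handle runs along column ~324, rows 157–233. The shredder head is at lower left.

```bash
cat > hatch.py <<'E'
from h import *
f=cv2.imread('pics/w1.png');T=np.load('T1.npy');W=world_from_cam('wrist',T)
def blobs(m): 
    return max(cv2.findContours(m,cv2.RETR_EXTERNAL,cv2.CHAIN_APPROX_NONE)[0],key=cv2.contourArea)
def edges(f,box,n,W):
    x0,y0,x1,y1=box; c=f[y0:y1,x0:x1]; h=cv2.cvtColor(c,cv2.COLOR_BGR2HSV)
    plate=((h[...,1]<45)&(h[...,2]>110)).astype(np.uint8)
    dark=(h[...,2]<70).astype(np.uint8)
    pc=cv2.convexHull(blobs(cv2.morphologyEx(plate,cv2.MORPH_OPEN,np.ones((3,3)))))[:,0]+[x0,y0]
    dk=dark.copy(); hull=np.zeros_like(dark); cv2.fillConvexPoly(hull,(pc-[x0,y0]).astype(np.int32),1); dc=blobs(dk*hull)[:,0]+[x0,y0]
    return pc,dc
pc,dc=edges(f,(260,120,390,255),'wrist',W)
P=onplane('wrist',pc,.004,W)[:,:2].astype(np.float32); print('plate',cv2.minAreaRect(P))
for z in(.028,.035):
    D=onplane('wrist',dc,z,W)[:,:2].astype(np.float32); print('dark',z,cv2.minAreaRect(D))
t=cv2.imread('pics/top0.png');Wt=world_from_cam('top')
pt,dt=edges(t,(220,205,290,275),'top',Wt)
print('plate top',cv2.minAreaRect(onplane('top',pt,.004,Wt)[:,:2].astype(np.float32)))
# two-view height of bar centre
def c(dc): return np.array(cv2.minAreaRect(dc.astype(np.float32))[0])
o1,d1=rays('wrist',c(dc),W);o2,d2=rays('top',c(dt),Wt);print('handle',cross(o1,d1[0],o2,d2[0]))
o1,d1=rays('wrist',c(pc),W);o2,d2=rays('top',c(pt),Wt);print('plate',cross(o1,d1[0],o2,d2[0]), c(pc),c(dc))
E
python3 hatch.py
```

```text
plate ((0.4402577877044678, 0.15380749106407166), (0.11001793295145035, 0.10063556581735611), 27.3476619720459)
dark 0.028 ((0.4382736086845398, 0.15256167948246002), (0.0798681378364563, 0.014885409735143185), 27.187965393066406)
dark 0.035 ((0.43663960695266724, 0.15169470012187958), (0.077911876142025, 0.014520826749503613), 27.187973022460938)
plate top ((0.44093057513237, 0.15502235293388367), (0.11037836968898773, 0.10023979097604752), 27.142087936401367)
handle (array([0.41882259, 0.13539036, 0.10213066]), np.float64(0.014617785545130798))
plate (array([ 0.43999165,  0.15480165, -0.00328367]), np.float64(0.003658360884916128)) [323.5 190. ] [323.5 194.5]
```

```bash
python3 -m creep '[{"hand":0.05,"translation":[-0.003,0.002,0.03],"delta_rot":[0,0,-0.6]},{"hand":0.05,"translation":[-0.003,0.002,0.06],"delta_rot":[0,0,-0.6]},{"hand":0.05,"translation":[-0.003,0.002,0.06],"delta_rot":[0,0,-0.6]},{"hand":0.05,"translation":[-0.003,0.002,0.06],"delta_rot":[0,0,-0.6]}]'
cat > hatch2.py <<'E'
from hatch import *
import os
if not os.path.exists('T2.npy'):
    T2=T_tool();np.save('T2.npy',T2);cv2.imwrite('pics/w2.png',r.grab_frame('wrist'))
T2=np.load('T2.npy');g=cv2.imread('pics/w2.png');W2=world_from_cam('wrist',T2)
a,b=proj('wrist',[.4402,.1538,.004],W2)[0].astype(int);print(a,b)
p2,d2_=edges(g,(max(a-110,0),max(b-110,0),a+110,min(b+90,400)),'wrist',W2)
print('plate2',cv2.minAreaRect(onplane('wrist',p2,.004,W2)[:,:2].astype(np.float32)))
print('dark2',cv2.minAreaRect(onplane('wrist',d2_,.035,W2)[:,:2].astype(np.float32)))
for u,v,n in((dc,d2_,'handle'),(pc,p2,'plate')):
    o1,e1=rays('wrist',c(u),W);o2,e2=rays('wrist',c(v),W2);print(n,cross(o1,e1[0],o2,e2[0]),c(v))
E
python3 hatch2.py | tail -5
```

```text
clock: 2.2
tcp_pos: [0.4408, 0.155, 0.126]
orientation: [-180.0, 0.0, -152.5]
wrist_force: [0.7, -0.6, 0.9]
gripper_width: 0.05
grasp_force: 0.0
321 203
plate2 ((0.44025811553001404, 0.15395516157150269), (0.1091722771525383, 0.10042718797922134), 27.451753616333008)
dark2 ((0.43639540672302246, 0.15206095576286316), (0.0783420279622078, 0.014155512675642967), 27.12820053100586)
handle (array([0.43767327, 0.1524768 , 0.02438502]), np.float64(0.0009101366514417496)) [322.  207.5]
plate (array([ 0.44016603,  0.15353768, -0.0066789 ]), np.float64(0.0002823533869619105)) [321.5 200.5]
```

View pics/w2.png

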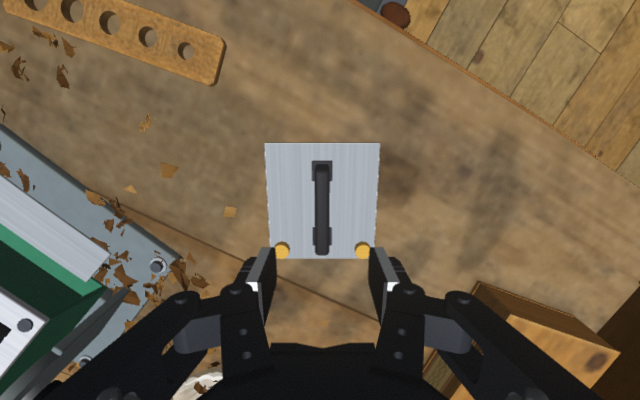

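The second wrist view shows the hatch centred at (321,201) with the handle along column 322, squarely between the open fingers. The size comes out at 109 x 100 mm and yaw 27.4°, so I'll descend and grip.

```bash
python3 -m creep '[{"hand":0.05,"translation":[0.001,-0.0007,0.03],"delta_rot":[0,0,0]},{"hand":0.05,"translation":[0.001,-0.0007,0.06],"delta_rot":[0,0,0]},{"hand":0.05,"translation":[0.001,-0.0007,0.085],"delta_rot":[0,0,0]},{"hand":0.05,"translation":[0.001,-0.0007,0.101],"delta_rot":[0,0,0]},{"hand":0.05,"translation":[0.001,-0.0007,0.101],"delta_rot":[0,0,0]},{"hand":0.0,"translation":[0.001,-0.0007,0.101],"delta_rot":[0,0,0]},{"hand":0.0,"translation":[0.001,-0.0007,0.101],"delta_rot":[0,0,0]},{"hand":0.0,"translation":[0.001,-0.0007,0.101],"delta_rot":[0,0,0]},{"hand":0.0,"translation":[0.001,-0.0007,0.101],"delta_rot":[0,0,0]},{"hand":0.0,"translation":[0.001,-0.0007,0.101],"delta_rot":[0,0,0]}]' 60
```

```text
clock: 3.5
tcp_pos: [0.4408, 0.1532, 0.0255]
orientation: [-180.0, 0.1, -152.6]
wrist_force: [-0.7, 1.1, 4.8]
gripper_width: 0.0109
grasp_force: 59.2
```

```bash
python3 -m creep '[{"hand":0.0,"translation":[0,0,-0.03],"delta_rot":[0,0,0]},{"hand":0.0,"translation":[0,0,-0.07],"delta_rot":[0,0,0]},{"hand":0.0,"translation":[0,0,-0.12],"delta_rot":[0,0,0]},{"hand":0.0,"translation":[-0.01,-0.01,-0.16],"delta_rot":[0,0,6]},{"hand":0.0,"translation":[-0.023,-0.026,-0.2],"delta_rot":[0,0,13]},{"hand":0.0,"translation":[-0.037,-0.042,-0.24],"delta_rot":[0,0,20]},{"hand":0.0,"translation":[-0.05,-0.058,-0.28],"delta_rot":[0,0,27]},{"hand":0.0,"translation":[-0.064,-0.073,-0.315],"delta_rot":[0,0,34]},{"hand":0.0,"translation":[-0.077,-0.088,-0.335],"delta_rot":[0,0,40]},{"hand":0.0,"translation":[-0.077,-0.088,-0.335],"delta_rot":[0,0,40]},{"hand":0.0,"translation":[-0.077,-0.088,-0.335],"delta_rot":[0,0,40]},{"hand":0.0,"translation":[-0.077,-0.088,-0.335],"delta_rot":[0,0,40]}]'
python3 - <<'E'
from h import *
np.save('T3.npy',T_tool());cv2.imwrite('pics/w3.png',r.grab_frame('wrist'));print(r.get_state()['joint_positions'])
E
```

```text
clock: 5.0
tcp_pos: [0.5472, 0.1107, 0.3576]
orientation: [-180.0, -0.2, 167.4]
wrist_force: [-0.9, -0.1, -2.4]
gripper_width: 0.0109
grasp_force: 59.5
[-4.07004851e-02  1.86299307e+01  8.30094054e+01  5.56358751e-03
  7.85621799e+01 -7.74785076e+01]
```

View pics/w3.png

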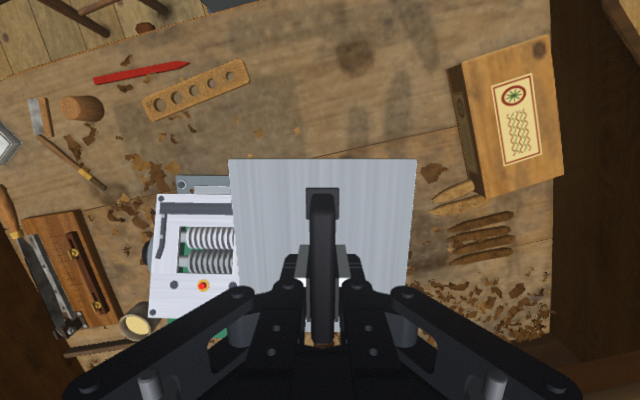

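The seat is at left, about (150–235, 195–320), and partly hidden by the held hatch. I'll shift left for a clear view, then take a second one from the other side.

```bash
python3 -m creep '[{"hand":0.0,"translation":[0,0.04,0],"delta_rot":[0,0,0]},{"hand":0.0,"translation":[0,0.075,0],"delta_rot":[0,0,0]},{"hand":0.0,"translation":[0,0.075,0],"delta_rot":[0,0,0]},{"hand":0.0,"translation":[0,0.075,0],"delta_rot":[0,0,0]},{"hand":0.0,"translation":[0,0.075,0],"delta_rot":[0,0,0]}]'
python3 - <<'E'
from h import *
np.save('T4.npy',T_tool());cv2.imwrite('pics/w4.png',r.grab_frame('wrist'))
E
python3 -m creep '[{"hand":0.0,"translation":[0,-0.03,0],"delta_rot":[0,0,0]},{"hand":0.0,"translation":[0,-0.08,0],"delta_rot":[0,0,0]},{"hand":0.0,"translation":[0,-0.13,0],"delta_rot":[0,0,0]},{"hand":0.0,"translation":[0,-0.18,0],"delta_rot":[0,0,0]},{"hand":0.0,"translation":[0,-0.23,0],"delta_rot":[0,0,0]},{"hand":0.0,"translation":[0,-0.28,0],"delta_rot":[0,0,0]},{"hand":0.0,"translation":[0,-0.33,0],"delta_rot":[0,0,0]},{"hand":0.0,"translation":[0,-0.38,0],"delta_rot":[0,0,0]},{"hand":0.0,"translation":[0,-0.41,0],"delta_rot":[0,0,0]},{"hand":0.0,"translation":[0,-0.41,0],"delta_rot":[0,0,0]},{"hand":0.0,"translation":[0,-0.41,0],"delta_rot":[0,0,0]},{"hand":0.0,"translation":[0,-0.41,0],"delta_rot":[0,0,0]}]'
python3 - <<'E'
from h import *
np.save('T5.npy',T_tool());g=r.grab_frame('wrist');cv2.imwrite('pics/w5.png',g)
f=cv2.imread('pics/w4.png');W4=world_from_cam('wrist',np.load('T4.npy'));W5=world_from_cam('wrist',np.load('T5.npy'))
P=[.61,-.06,.15];m=[]
for im,W in((f,W4),(g,W5)):
    a,b=proj('wrist',P,W)[0].astype(int);x0,y0=max(0,min(a-67,640-134)),max(0,min(b-100,200));print(x0,y0)
    m.append(cv2.resize(im[y0:y0+200,x0:x0+133],(399,600),interpolation=cv2.INTER_CUBIC))
cv2.imwrite('pics/m2.png',np.hstack(m))
E
```

```text
clock: 5.68
tcp_pos: [0.5651, 0.1827, 0.3591]
orientation: [-180.0, -0.0, 167.3]
wrist_force: [0.1, -0.2, -3.4]
gripper_width: 0.011
grasp_force: 59.6
clock: 7.22
tcp_pos: [0.4758, -0.2157, 0.3594]
orientation: [180.0, -0.0, 167.4]
wrist_force: [-0.2, 0.2, -3.5]
gripper_width: 0.0107
grasp_force: 59.7
84 156
393 156
```

View pics/m2.png

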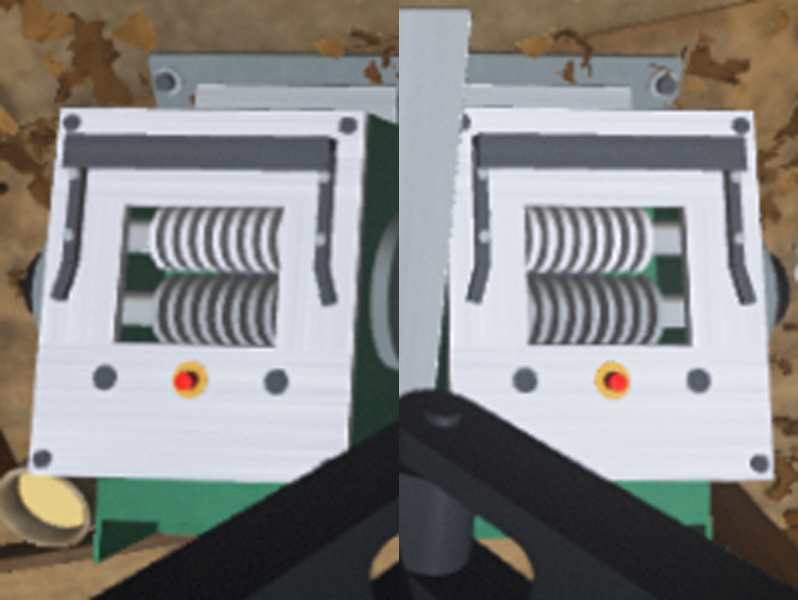

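Both seat views are clear. In crop pixels, the left view has the screw holes at (104,377) and (276,381), the pin ring at (188,381), a corner screw at (348,125) and the lip at (62–335, 135–170). In the right view they are at (525,380), (698,380), (612,380), (740,125) and (478–748, 137–170). Next I'll triangulate them.

```bash
cat > seat.py <<'E'
from h import *
ims=[cv2.imread('pics/w4.png'),cv2.imread('pics/w5.png')]
Ws=[world_from_cam('wrist',np.load(f'T{i}.npy')) for i in(4,5)]
off=[np.array([84,156]),np.array([393,156])]; sh=[0,399]
def cen(k,p,kind,w=6):
    x,y=(np.array([(p[0]-sh[k])/3,p[1]/3])+off[k]).round().astype(int)
    c=ims[k][y-w:y+w+1,x-w:x+w+1].astype(float); g=c.mean(2)
    if kind=='dark': wt=np.clip(165-g,0,80)      # dark disc on white
    else: wt=np.clip((c[...,2]-c[...,0])-40,0,120) # yellow/red on white
    if kind=='dark':  # keep blob nearest the centre
        n,l=cv2.connectedComponents((wt>20).astype(np.uint8)); yy,xx=np.nonzero(l); i=np.argmin((yy-w)**2+(xx-w)**2); wt=wt*(l==l[yy[i],xx[i]])
    yy,xx=np.mgrid[-w:w+1,-w:w+1]; return np.array([x+(wt*xx).sum()/wt.sum(),y+(wt*yy).sum()/wt.sum()])
F={'holeR':((104,377),(525,380),'dark'),'holeL':((276,381),(698,380),'dark'),'ring':((188,381),(612,380),'col'),'scr':((348,125),(740,125),'dark')}
P={}
for n,(a,b,k) in F.items():
    u,v=cen(0,a,k),cen(1,b,k); o1,e1=rays('wrist',u,Ws[0]);o2,e2=rays('wrist',v,Ws[1]); P[n],g=cross(o1,e1[0],o2,e2[0]); print(n,u.round(1),v.round(1),P[n].round(4),'gap',round(g,4))
# lip top upslope corners (hand pixels)
for n,a,b in(('lipR',(64,167),(479,168)),('lipL',(330,170),(747,170)),('lowR',(66,136),(479,137)),('lowL',(334,137),(743,138)),('opR',(116,342),(527,344)),('opL',(276,346),(690,345))):
    u=np.array(a)/3+off[0]; v=(np.array(b)-[399,0])/3+off[1]
    o1,e1=rays('wrist',u,Ws[0]);o2,e2=rays('wrist',v,Ws[1]); P[n],g=cross(o1,e1[0],o2,e2[0]); print(n,P[n].round(4),'gap',round(g,4))
d=P['holeL']-P['holeR']; print('hole dist',np.linalg.norm(d))
mid=(P['holeL']+P['holeR'])/2
ya=d/np.linalg.norm(d)
xa=mid-P['scr']; xa-=ya*(xa@ya); xa/=np.linalg.norm(xa); za=np.cross(xa,ya)
print('slope',np.degrees(np.arcsin(xa[2])),'yaw x',np.degrees(np.arctan2(xa[1],xa[0])),'roll',np.degrees(np.arcsin(ya[2])))
S=np.eye(4);S[:3,:3]=np.c_[xa,ya,za];S[:3,3]=mid-.043*xa
for n in P: print(n,((P[n]-S[:3,3])@S[:3,:3]).round(4))
print(S); np.save('S.npy',S)
E
python3 seat.py
```

```text
holeR [118.5 281.4] [434.6 282.4] [ 0.6281 -0.103   0.1689] gap 0.0001
holeL [175.7 282.7] [492.4 282.4] [ 0.6457 -0.0291  0.1687] gap 0.0002
ring [146.5 282.3] [464.  282.5] [ 0.6367 -0.066   0.1696] gap 0.0001
scr [199.5 197.3] [505.3 200.3] [0.5543 0.0177 0.1237] gap 0.004
lipR [ 0.5405 -0.1027  0.1403] gap 0.0006
lipL [0.5676 0.0122 0.1398] gap 0.0002
lowR [ 0.5283 -0.0997  0.1356] gap 0.0008
lowL [0.5554 0.0153 0.1326] gap 0.0005
opR [ 0.6168 -0.0975  0.1608] gap 0.0
opL [ 0.6334 -0.0276  0.1613] gap 0.0
hole dist 0.07597874304203087
slope 24.295135239368523 yaw x -13.266623117564167 roll -0.1523018572414856
holeR [ 0.043 -0.038  0.   ]
holeL [0.043 0.038 0.   ]
ring [ 0.0431 -0.      0.0008]
scr [-0.0664  0.0625 -0.    ]
lipR [-0.0466 -0.0579  0.009 ]
lipL [-0.0468  0.0603  0.0089]
lowR [-0.0599 -0.0577  0.0099]
lowL [-0.0612  0.0604  0.0075]
opR [ 0.0285 -0.0352 -0.0023]
opL [ 0.0287  0.0366 -0.0017]
[[ 0.88711441  0.23064972 -0.39978586  0.59875015]
 [-0.20915938  0.97303322  0.09725592 -0.05705063]
 [ 0.41143697 -0.00265817  0.91143434  0.15113689]
 [ 0.          0.          0.          1.        ]]
```

```bash
cat > go.py <<'E'
from h import *
# refined seat: pivot about hole midpoint; slope 24.7 from the lip-top height, yaw -13.3
S0=np.load('S.npy'); mid=S0[:3,3]+.043*S0[:3,0]
Rs=(R.from_euler('z',-13.3,degrees=True)*R.from_euler('y',-24.7,degrees=True)).as_matrix()
S=np.eye(4);S[:3,:3]=Rs;S[:3,3]=mid-.043*Rs[:,0]+.0005*Rs[:,1]
H=np.eye(4);H[:3,:3]=np.diag([-1,1,-1]);H[:3,3]=[0,0,.0255]  # tool in hatch
def target(tx,y,tz,tilt): # tongue x,z in seat, tilt deg (screw end up)
    A=np.eye(4);A[:3,:3]=R.from_euler('y',-tilt,degrees=True).as_matrix();A[:3,3]=np.array([tx,y,tz])+A[:3,0]*.055
    return S@A@H
def delta(G):
    D=np.linalg.inv(T_tool())@G; return D[:3,3].round(4),R.from_matrix(D[:3,:3]).as_rotvec(degrees=True).round(2)
def hatch_in_seat():
    A=np.linalg.inv(S)@T_tool()@np.linalg.inv(H); t=A[:3,3]-A[:3,0]*.055
    return 'tongue',t.round(4),'rot',R.from_matrix(A[:3,:3]).as_rotvec(degrees=True).round(2)
E
python3 - <<'E'
from go import *
print(((np.array([[.5405,-.1027,.1403],[.5676,.0122,.1398]])-S[:3,3])@S[:3,:3]).round(4))
for a in((-.035,0,.06,6),): print(target(*a)[:3,3],delta(target(*a)))
# hatch in hand: plain edge seen in w3, tool frame, at plate top
f=cv2.imread('pics/w3.png');g=cv2.cvtColor(f,cv2.COLOR_BGR2HSV)
m=((g[...,1]<45)&(g[...,2]>110)).astype(np.uint8); m[:, :222]=0;m[:,430:]=0;m[:150]=0;m[260:]=0
ed=[[c,np.nonzero(m[:,c])[0].min()-.5] for c in range(240,406,8)]
lr=[[np.nonzero(m[y])[0].min()-.5,y] for y in range(175,250,10)],[[np.nonzero(m[y])[0].max()+.5,y] for y in range(175,250,10)]
Wc=np.array(r.camera_params('wrist')['tool_from_camera'])
for e in(ed,)+lr:
    P=onplane('wrist',e,.0215,Wc); k=0 if e is ed else 1; q=np.polyfit(P[:,1-k],P[:,k],1); print('edge',k,P[:,k].mean().round(4),'slope deg',np.degrees(np.arctan(q[0])).round(2))
E
```

```text
[[-0.0465 -0.0583  0.0098]
 [-0.0468  0.0597  0.0093]]
[ 0.57700233 -0.05137243  0.24075163] (array([-0.063 ,  0.1823,  0.1187]), array([  0.21, -30.7 ,   0.73]))
edge 0 0.0551 slope deg -0.02
edge 1 -0.0551 slope deg 9.19
edge 1 0.0491 slope deg -0.36
```

```bash
python3 -m creep '[{"hand":0.0,"translation":[-0.01,0.04,0.0],"delta_rot":[0,-5,0]},{"hand":0.0,"translation":[-0.02,0.08,0.01],"delta_rot":[0,-10,0.2]},{"hand":0.0,"translation":[-0.03,0.12,0.03],"delta_rot":[0,-15,0.4]},{"hand":0.0,"translation":[-0.045,0.155,0.06],"delta_rot":[0.1,-20,0.6]},{"hand":0.0,"translation":[-0.055,0.175,0.085],"delta_rot":[0.2,-25,0.7]},{"hand":0.0,"translation":[-0.063,0.1823,0.105],"delta_rot":[0.2,-30.7,0.7]},{"hand":0.0,"translation":[-0.063,0.1823,0.1187],"delta_rot":[0.2,-30.7,0.7]},{"hand":0.0,"translation":[-0.063,0.1823,0.1187],"delta_rot":[0.2,-30.7,0.7]},{"hand":0.0,"translation":[-0.063,0.1823,0.1187],"delta_rot":[0.2,-30.7,0.7]},{"hand":0.0,"translation":[-0.063,0.1823,0.1187],"delta_rot":[0.2,-30.7,0.7]}]'
python3 - <<'E'
from go import *
np.save('T6.npy',T_tool());f=r.grab_frame('wrist');cv2.imwrite('pics/w6.png',f)
print(hatch_in_seat()); 
for a in((-.035,0,.012,6),(-.035,0,.001,6)): print(delta(target(*a)))
W=world_from_cam('wrist',T_tool());
for p in((-.047,-.059,.01),(-.047,.059,.01)): print(proj('wrist',(S@np.r_[p,1])[:3],W))
cv2.imwrite('pics/m6.png',cv2.resize(f[100:300,190:450],None,fx=3,fy=3,interpolation=2))
E
```

```text
clock: 8.52
tcp_pos: [0.5779, -0.0527, 0.2418]
orientation: [-180.0, 30.8, 166.7]
wrist_force: [0.1, 0.2, -4.4]
gripper_width: 0.0106
grasp_force: 59.8
('tongue', array([-0.0336, -0.0011,  0.0603]), 'rot', array([-0.04, -6.11, -0.04]))
(array([0.0065, 0.0012, 0.048 ]), array([-0.04,  0.11, -0.04]))
(array([0.0076, 0.0012, 0.0589]), array([-0.04,  0.11, -0.04]))
[[238.40226902 121.08532395]]
[[411.17094035 121.00059497]]
```

View pics/m6.png

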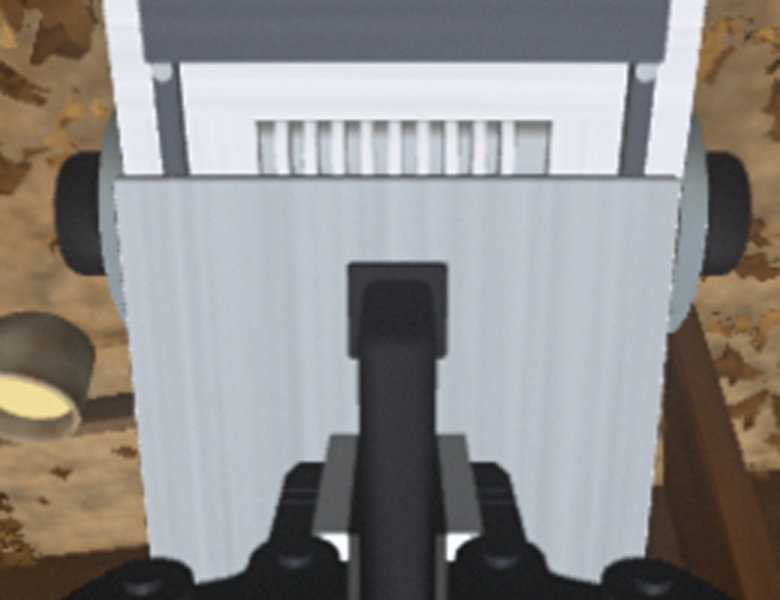

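The lip's edge is at crop row 61 and columns 145–665, within 1 px of the prediction, and the hatch's plain edge is parallel to it at row 178. The seat fit holds, so I'll descend to just above the surface.

```bash
python3 -m creep '[{"hand":0.0,"translation":[0.003,0.0012,0.02],"delta_rot":[0,0.1,0]},{"hand":0.0,"translation":[0.005,0.0012,0.04],"delta_rot":[0,0.1,0]},{"hand":0.0,"translation":[0.007,0.0012,0.051],"delta_rot":[0,0.1,0]},{"hand":0.0,"translation":[0.007,0.0012,0.056],"delta_rot":[0,0.1,0]},{"hand":0.0,"translation":[0.007,0.0012,0.056],"delta_rot":[0,0.1,0]},{"hand":0.0,"translation":[0.007,0.0012,0.056],"delta_rot":[0,0.1,0]},{"hand":0.0,"translation":[0.007,0.0012,0.056],"delta_rot":[0,0.1,0]}]'
python3 - <<'E'
from go import *
print(hatch_in_seat(), S[:3,:3].T@r.get_state()['wrist_force'])
for a in((-.035,0,.001,6),(-.035,0,-.001,6)): print(delta(target(*a)))
E
```

```text
clock: 9.45
tcp_pos: [0.5995, -0.0565, 0.1895]
orientation: [-180.0, 30.7, 166.7]
wrist_force: [0.3, 0.1, -3.7]
gripper_width: 0.0108
grasp_force: 59.8
('tongue', array([-0.0355,  0.0002,  0.0038]), 'rot', array([-0.03, -5.95, -0.03])) [-1.2686353  0.1920007 -3.4952597]
(array([-0.0002, -0.0002,  0.0028]), array([-0.03, -0.05, -0.03]))
(array([ 0.    , -0.0002,  0.0048]), array([-0.03, -0.05, -0.03]))
```

```bash
python3 -m creep '[{"hand":0.0,"translation":[0,0,0.001],"delta_rot":[0,0,0]},{"hand":0.0,"translation":[0,0,0.002],"delta_rot":[0,0,0]},{"hand":0.0,"translation":[0,0,0.003],"delta_rot":[0,0,0]},{"hand":0.0,"translation":[0,0,0.0035],"delta_rot":[0,0,0]},{"hand":0.0,"translation":[0,0,0.0035],"delta_rot":[0,0,0]}]'
python3 - <<'E'
from go import *
print(hatch_in_seat(), S[:3,:3].T@r.get_state()['wrist_force'],r.get_state()['wrist_torque'])
E
```

```text
clock: 10.07
tcp_pos: [0.6012, -0.057, 0.1862]
orientation: [-180.0, 30.6, 166.7]
wrist_force: [-1.7, 0.4, 1.5]
gripper_width: 0.0109
grasp_force: 60.5
('tongue', array([-0.0352,  0.0001,  0.0001]), 'rot', array([-0.03, -5.93, -0.03])) [-0.99202427 -0.03522311  2.08165434] [ 0.15972846  0.72696152 -0.00530108]
```

```bash
python3 -m creep '[{"hand":0.0,"translation":[0.003,0,-0.0003],"delta_rot":[0,0,0]},{"hand":0.0,"translation":[0.006,0,-0.0006],"delta_rot":[0,0,0]},{"hand":0.0,"translation":[0.009,0,-0.0009],"delta_rot":[0,0,0]},{"hand":0.0,"translation":[0.012,0,-0.0013],"delta_rot":[0,0,0]},{"hand":0.0,"translation":[0.014,0,-0.0015],"delta_rot":[0,0,0]},{"hand":0.0,"translation":[0.016,0,-0.0017],"delta_rot":[0,0,0]},{"hand":0.0,"translation":[0.016,0,-0.0017],"delta_rot":[0,0,0]}]'
python3 - <<'E'
from go import *
print(hatch_in_seat(), S[:3,:3].T@r.get_state()['wrist_force'],r.get_state()['wrist_torque'])
E
```

```text
clock: 10.95
tcp_pos: [0.5883, -0.0543, 0.1806]
orientation: [-179.9, 30.9, 166.7]
wrist_force: [0.5, -0.3, 6.0]
gripper_width: 0.0107
grasp_force: 61.0
('tongue', array([-0.0495, -0.0002,  0.0003]), 'rot', array([-0.07, -6.17, -0.04])) [ 3.07837539 -0.2086553   5.23093712] [-0.04601897  0.03907755  0.00706979]
```

```bash
python3 -m creep '[{"hand":0.0,"translation":[0.001,0,-0.0001],"delta_rot":[0,0,0]},{"hand":0.0,"translation":[0.002,0,-0.0002],"delta_rot":[0,0,0]},{"hand":0.0,"translation":[0.003,0,-0.0003],"delta_rot":[0,0,0]},{"hand":0.0,"translation":[0.004,0,-0.0004],"delta_rot":[0,0,0]},{"hand":0.0,"translation":[0.004,0,-0.0004],"delta_rot":[0,0,0]}]'
python3 - <<'E'
from go import *
print(hatch_in_seat(), S[:3,:3].T@r.get_state()['wrist_force'],r.get_state()['wrist_torque'])
f=r.grab_frame('wrist');cv2.imwrite('pics/w7.png',f)
cv2.imwrite('pics/m7.png',cv2.resize(f[100:300,190:450],None,fx=3,fy=3,interpolation=2))
E
```

```text
clock: 11.58
tcp_pos: [0.5851, -0.0536, 0.1792]
orientation: [-179.9, 30.9, 166.7]
wrist_force: [0.5, -0.7, 7.2]
gripper_width: 0.0111
grasp_force: 61.0
('tongue', array([-0.053 , -0.0003,  0.0003]), 'rot', array([-0.08, -6.23, -0.04])) [ 3.57083574 -0.56407438  6.25520782] [-0.00642861 -0.12215154 -0.03348609]
```

View pics/m7.png

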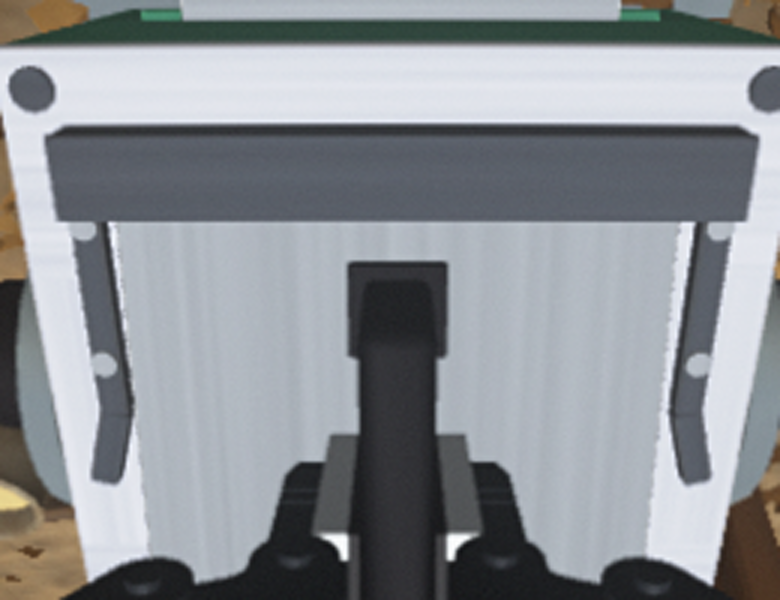

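The tongue is under the lip (lip at crop rows 135–220), and the plate sits centrally between the guides with small gaps at columns 112 and 685. I'll slide it on to the stop.

```bash
python3 -m creep '[{"hand":0.0,"translation":[0.001,0,-0.0001],"delta_rot":[0,0,0]},{"hand":0.0,"translation":[0.002,0,-0.0002],"delta_rot":[0,0,0]},{"hand":0.0,"translation":[0.003,0,-0.0003],"delta_rot":[0,0,0]},{"hand":0.0,"translation":[0.003,0,-0.0003],"delta_rot":[0,0,0]}]'
python3 - <<'E'
from go import *
print(hatch_in_seat(), S[:3,:3].T@r.get_state()['wrist_force'],r.get_state()['wrist_torque'])
E
```

```text
clock: 12.12
tcp_pos: [0.5829, -0.0531, 0.1782]
orientation: [-179.9, 31.0, 166.6]
wrist_force: [0.8, -0.2, 7.6]
gripper_width: 0.0109
grasp_force: 61.0
('tongue', array([-0.0554, -0.0003,  0.0004]), 'rot', array([-0.09, -6.29, -0.05])) [3.91443071 0.02722774 6.60264736] [ 0.02773002 -0.18031553  0.00085127]
```

```bash
python3 -m creep '[{"hand":0.0,"translation":[0.0007,0,-0.0001],"delta_rot":[0,0,0]},{"hand":0.0,"translation":[0.0015,0,-0.0002],"delta_rot":[0,0,0]},{"hand":0.0,"translation":[0.0015,0,-0.0002],"delta_rot":[0,0,0]}]'
python3 - <<'E'
from go import *
print(hatch_in_seat(), S[:3,:3].T@r.get_state()['wrist_force'],r.get_state()['wrist_torque'])
E
```

```text
clock: 12.5
tcp_pos: [0.5826, -0.053, 0.1783]
orientation: [-179.9, 31.1, 166.7]
wrist_force: [2.8, 0.6, 7.5]
gripper_width: 0.0104
grasp_force: 61.0
('tongue', array([-0.0555, -0.0004,  0.0004]), 'rot', array([-0.11, -6.45, -0.05])) [5.50800826 1.24168096 5.76394845] [ 0.10201235 -0.50979756  0.06583568]
```

Run:
```python
from go import *
for t in(4,2,0):
    D=np.linalg.inv(target(-.056,0,0,6.3))@target(-.056,0,0,t); print(t,D[:3,3].round(4))
```

```text
4 [-0.001   0.      0.0022]
2 [-0.0018  0.      0.0042]
0 [-0.0025 -0.      0.0062]
```

```bash
python3 -m creep '[{"hand":0.0,"translation":[-0.0005,0,0.0011],"delta_rot":[0,1.15,0]},{"hand":0.0,"translation":[-0.001,0,0.0022],"delta_rot":[0,2.3,0]},{"hand":0.0,"translation":[-0.0014,0,0.0032],"delta_rot":[0,3.3,0]},{"hand":0.0,"translation":[-0.0018,0,0.0042],"delta_rot":[0,4.3,0]},{"hand":0.0,"translation":[-0.0018,0,0.0042],"delta_rot":[0,4.3,0]},{"hand":0.0,"translation":[-0.0018,0,0.0042],"delta_rot":[0,4.3,0]}]'
python3 - <<'E'
from go import *
print(hatch_in_seat(), S[:3,:3].T@r.get_state()['wrist_force'],r.get_state()['wrist_torque'])
E
```

```text
clock: 13.25
tcp_pos: [0.5858, -0.0538, 0.1757]
orientation: [-179.9, 26.8, 166.7]
wrist_force: [0.0, -0.1, 10.8]
gripper_width: 0.0109
grasp_force: 61.6
('tongue', array([-0.0559, -0.0003,  0.0006]), 'rot', array([-0.08, -2.12, -0.04])) [ 4.58207799 -0.11476046  9.81985148] [-0.0719863  -0.38805681  0.01929211]
```

```bash
python3 -m creep '[{"hand":0.0,"translation":[-0.0003,0,0.001],"delta_rot":[0,1,0]},{"hand":0.0,"translation":[-0.0006,0,0.002],"delta_rot":[0,2,0]},{"hand":0.0,"translation":[-0.0006,0,0.0025],"delta_rot":[0,2.3,0]},{"hand":0.0,"translation":[-0.0006,0,0.0025],"delta_rot":[0,2.3,0]},{"hand":0.0,"translation":[-0.0006,0,0.0025],"delta_rot":[0,2.3,0]}]'
python3 - <<'E'
from go import *
print(hatch_in_seat(), S[:3,:3].T@r.get_state()['wrist_force'],r.get_state()['wrist_torque'])
E
```

```text
clock: 13.88
tcp_pos: [0.5875, -0.0542, 0.1741]
orientation: [-179.9, 24.6, 166.7]
wrist_force: [-0.6, -0.9, 13.1]
gripper_width: 0.011
grasp_force: 62.1
('tongue', array([-0.056 , -0.0003,  0.0007]), 'rot', array([-0.08,  0.15, -0.04])) [ 5.15284231 -1.0460058  12.05283102] [-0.15203822 -0.3060279  -0.00662986]
```

```bash
python3 -m creep '[{"hand":0.0,"translation":[0,0,0.0007],"delta_rot":[0,0.3,0]},{"hand":0.0,"translation":[0,0,0.0015],"delta_rot":[0,0.6,0]},{"hand":0.0,"translation":[0,0,0.0015],"delta_rot":[0,0.6,0]},{"hand":0.0,"translation":[0,0,0.0015],"delta_rot":[0,0.6,0]}]'
python3 - <<'E'
from go import *
print(hatch_in_seat(), S[:3,:3].T@r.get_state()['wrist_force'],r.get_state()['wrist_torque'])
f=r.grab_frame('wrist')
cv2.imwrite('pics/w8.png',f);cv2.imwrite('pics/m8.png',np.vstack([cv2.resize(f[120:320,190:450],None,fx=2,fy=2,interpolation=2),cv2.resize(r.grab_frame('scene')[150:225,300:430],(520,200*3//2),interpolation=2)[:200]]))
E
```

```text
clock: 14.38
tcp_pos: [0.5877, -0.0542, 0.1739]
orientation: [-179.9, 24.0, 166.7]
wrist_force: [-7.2, -0.3, 22.6]
gripper_width: 0.0106
grasp_force: 63.6
('tongue', array([-0.0562, -0.0003,  0.0009]), 'rot', array([-0.08,  0.69, -0.02])) [ 3.15841133 -1.97688444 23.40356191] [-0.22195854 -0.16279961 -0.0726943 ]
```

View pics/m8.png

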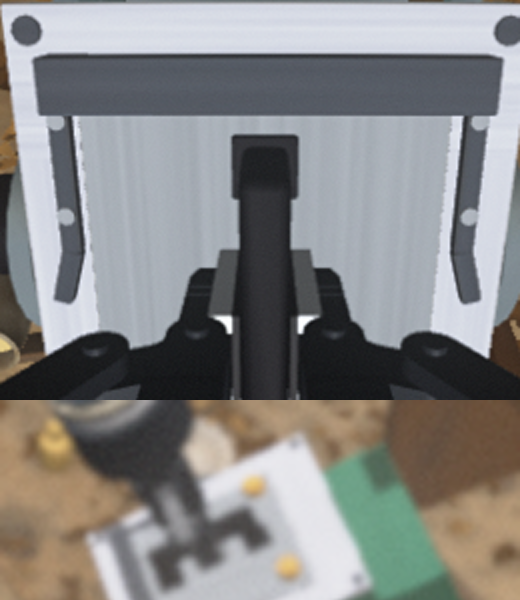

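The wrist view shows the hatch under the lip (crop rows 57–115) and centred between the guides. The scene crop shows it lying on the seat, with both screws at (255,485) and (288,567). Next I'll check it's flush by tilting slightly more and watching the response.

```bash
python3 -m creep '[{"hand":0.0,"translation":[0,0,0.0001],"delta_rot":[0,0.4,0]},{"hand":0.0,"translation":[0,0,0.0002],"delta_rot":[0,0.8,0]},{"hand":0.0,"translation":[0,0,0.0002],"delta_rot":[0,0.8,0]},{"hand":0.0,"translation":[0,0,0.0002],"delta_rot":[0,0.8,0]}]'
python3 - <<'E'
from go import *
print(hatch_in_seat(), S[:3,:3].T@r.get_state()['wrist_force'],r.get_state()['wrist_torque'])
E
```

```text
clock: 14.98
tcp_pos: [0.5877, -0.0542, 0.1739]
orientation: [-179.9, 23.2, 166.7]
wrist_force: [-6.5, -0.2, 24.1]
gripper_width: 0.0108
grasp_force: 63.8
('tongue', array([-0.0565, -0.0003,  0.0017]), 'rot', array([-0.08,  1.48, -0.02])) [ 4.30595755 -1.67415318 24.50012843] [-0.27856183 -0.27917224 -0.09876907]
```

```bash
python3 -m creep '[{"hand":0.0,"translation":[0,0,0],"delta_rot":[0,-0.5,0]},{"hand":0.0,"translation":[0,0,0],"delta_rot":[0,-1,0]},{"hand":0.0,"translation":[0,0,0],"delta_rot":[0,-1,0]},{"hand":0.0,"translation":[0,0,0],"delta_rot":[0,-1,0]},{"hand":0.0,"translation":[0,0,0],"delta_rot":[0,-1,0]}]'
python3 - <<'E'
from go import *
print(hatch_in_seat(), S[:3,:3].T@r.get_state()['wrist_force'],r.get_state()['wrist_torque'],r.get_state()['dq'].round(2))
# screw heights: triangulate both brass heads, scene vs top, expect seat (0.042,+-0.038,~.012)
ims={n:r.grab_frame(n) for n in('scene','top')}; c={}
for n,f in ims.items():
    W=world_from_cam(n); h=cv2.cvtColor(f,cv2.COLOR_BGR2HSV); m=cv2.inRange(h,(12,90,120),(32,255,255))
    for y in(-.038,.038):
        a,b=proj(n,(S@[.042,y,.012,1])[:3],W)[0].round().astype(int); s=m[b-5:b+6,a-5:a+6]; M=cv2.moments(s,True)
        if M['m00']: c[n,y]=np.array([a-5+M['m10']/M['m00'],b-5+M['m01']/M['m00']]); print(n,y,(a,b),c[n,y].round(1),M['m00'])
for y in(-.038,.038):
    if ('scene',y) in c and ('top',y) in c:
        o1,e1=rays('scene',c['scene',y],world_from_cam('scene'));o2,e2=rays('top',c['top',y],world_from_cam('top'))
        P,g=cross(o1,e1[0],o2,e2[0]); print(y,(S[:3,:3].T@(P-S[:3,3])).round(4),round(g,4))
E
```

```text
clock: 15.6
tcp_pos: [0.5877, -0.0542, 0.1739]
orientation: [-179.9, 24.2, 166.7]
wrist_force: [-8.0, -0.3, 23.7]
gripper_width: 0.0106
grasp_force: 63.7
('tongue', array([-0.056 , -0.0003,  0.0007]), 'rot', array([-0.08,  0.48, -0.02])) [ 2.88065149 -2.13304757 24.81450199] [-0.25451433 -0.10667462 -0.13600995] [-0.02 -0.03 -0.01 -0.01  0.02 -0.02]
scene -0.038 (np.int64(372), np.int64(191)) [371.7 191.5] 14.0
scene 0.038 (np.int64(363), np.int64(171)) [363. 171.] 11.0
top -0.038 (np.int64(360), np.int64(157)) [359.3 156.3] 33.0
top 0.038 (np.int64(325), np.int64(149)) [325.2 148.1] 34.0
-0.038 [ 0.0418 -0.0374  0.0093] 0.0014
0.038 [0.042  0.0387 0.0092] 0.0008
```

The screws triangulate to x = 42 mm, y = ±38 mm and 9 mm above the seat, where a flush hatch would put them. The push is steady at about 28 N, so I'm handing in.

```bash
python3 -c "
from rig import r
print(r.job_done())"
```

```text
the job is handed in; nothing more can be done
None
```

I handed the job in at 15.6 s with the hatch home under the lip and flush on the seat as far as I could measure. It is still gripped and pressed down with about 28 N; the hand-in gave no verdict and I had no direct reading of the interlock pin.

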